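# Uncover the telescopic work rest, raise it to its second stop and hold it up

### The arm

A 7-joint arm with a two-finger parallel gripper is mounted at the origin on the work surface; the furniture and walls round the work are solid. World frame = base frame: x ahead of the robot, y to its left, z up, the work surface at z = 0. Lengths are in m, angles in rad, forces in N, time in s.
With the tool pointing down it reaches from about 0.4 to 0.875 m from the base axis. Payload 19.3 kg.
Tool frame: the origin (TCP) lies at the very end of the fingers, on their centre line; the grasp point (between the pads) lies bot.grasp_offset behind it (bot.grasp_offset is the distance from the TCP to the grasp point, in m); z points along the fingers, y is the direction in which the jaws open and shut (so a half turn about z gives the same grasp; the last joint's range is limited). The gripper opens to 85 mm and grips with 20 to 120 N. Pads are 22 mm wide; open, the fingers measure 114 mm over their backs; the gripper's body (76 mm by 85 mm) begins 54 mm behind the grasp point. The pads swing forward as they close: fully open they stand 13 mm farther back than shut.
Start: joints at [1.104, 0.521, -0.036, 1.599, 0.021, 1.021, -0.113], TCP at [0.242, -0.576, 0.231] pointing down, gripper open.
Joint ranges: [-2.91, 2.91], [-0.3, 2.13], [-1.5, 1.42], [0.17, 2.43], [-1.26, 4.41], [0.16, 1.93], [-2.52, 2.52]. Speed limits (rad/s): [1.89, 1.89, 2.39, 2.39, 3.01, 3.01, 3.01].

### API

Orientations are given as [roll, pitch, yaw] about the fixed x, y, z axes, in that order (R = Rz(yaw) Ry(pitch) Rx(roll)).
In Python, from workcell import bot gives the robot as it stands. The module is installed in compiled form; this text tells all that it offers.
- The arm moves only by the shell command python3 -m handwheel 'ROWS' [OPENING] [FORCE]. ROWS is JSON, a list of rows, each a list of 6 numbers: the shift along the tool's x, y, z as a fraction of full scale, then the turn, a rotation vector about the tool's x, y, z as a fraction of full scale. In form: [[x, y, z, rx, ry, rz], ...]. A call has 1 to 8 rows; each row shifts and turns the commanded pose from where the row before left it, along the tool's axes as they then stand; what a row does not reach is not made up. Full scale, the value 1, is 0.025 m for a shift and 360 degrees for a turn. A row lasts 1/8 s, in which the tool goes at most 62.5 mm and 10.7 degrees, less where a joint would pass 70% of its speed; a pose out of reach is approached as far as the arm can. A call with a number of a shift or a turn outside -1 to 1 is refused whole. A call with a gripper value outside its range is refused whole. OPENING is the closure, from -1 (fully open) to 1 (shut), set as the call begins (- or left out, the last holds). The fingers move at their own pace and stop on an object; FORCE is the grip in N (left out, the last holds). Time passes only in rows, so rows that do not move let the fingers close. It gives the time, the measured TCP pose, the force and the opening at its end, in the units of the state.
- bot.observe(): the state, without advancing time (a new reading comes with each control period).
- bot.grab_frame(name): name is "scene" or "top" or "wrist"; returns a dict with "pixels" (384x512x3 uint8, blue, green, red), "vertical_fov" (degrees; the focal length in pixels is half the picture's height over the tangent of half this angle, whatever the lens; pixels are square), "cx", "cy" (the principal point, pixels), "R" (3x3) and "t" (3): a world point X has camera coordinates R X + t. Camera axes: x right, y down, z forward; pixel columns grow to the right and rows downward; lengths in m; the calibration is good to about 2 mm. A picture is of the moment at which its call begins. There is no depth.
- bot.job_done(): hands the job in, once; it reports no verdict.
Trained networks look in a picture, given as the dict that the camera call returned (one of the last four; its "shot" number tells which), for a name from the list of things; names that differ only in an ending like _2 or _b are one class to them, and where a whole thing is asked for, a point or a joint stands for the part that bears it (a point fixed in the world has none). Each returns a list of dicts, best first, with "score" (0 to 1); they miss things now and then, are a little off and sometimes report something else, mostly with a low value. They report only what shows in the picture. A call takes as long as a camera call.
- bot.trace(picture, thing): "region" (384x512 bool, what is visible of it) and "point" ([column, row] in pixels, amid what is visible of it).
The state is a dict: "clock": time; "qpos": joint angles; "qd": joint speeds; "joint_efforts": joint torques, N m; "position": TCP position; "tool_rot": TCP orientation; "force": force on the tool from outside, world axes, zero at the start; "moment": the same for the moment, N m; "grip_width": finger opening in m.
Only numpy, scipy, OpenCV 4.12 (cv2) and the standard library are available. Lean on these libraries where they do the work, as an engineer would, in place of code of your own. Each camera call takes 0.05 s, during which the arm holds its last target.

### The job

Get the telescopic work rest ready for a board: take hold of the finger rib on its dust cover, tip the cover up with its far edge still sitting on the housing until it leans about 15 degrees, then lift it off and set it down, not drop it, open side down on the clear table beside the housing, and let go of it. Then squeeze the button in the right-hand side of the rest's black head, and with the button kept in pull the head straight up past its first stop to the second, the end of its travel; finish while still holding it there fully raised, since it slides back if let go. Leave the other things on the table where they are.

Things in the scene. Friction and masses are not known exactly. Their poses are not given: they have to be found in the camera images.
- housing: Grey housing of the work rest, bolted down. Origin at the centre of its underside, z up, x to its far side (away from the robot, turned up to 0.4 rad), y to its left. Foot 150 (x) x 140 (y) x 10 mm; body 122 x 112 mm up to a ledge at z = 66 mm; then a neck 100 x 90 mm up to 78 mm, a collar up to 81 mm round the tubes. Clear table for the cover: 0.20 m to world -y of it, at x = 0.45.
- cover: Loose aluminium dust cover over the rest's head: an upside-down open box, 114 (x) x 104 (y) x 70 mm outside, walls 4 mm, about 0.16 kg, its lower rim on the housing's ledge, 3 mm play round the neck. Origin at the centre of its open underside, axes as the housing's at the start. The finger rib stands on its roof by the near (-x) edge. Set it down with its centre over 125 mm from the housing's.
- rib (a point): Point on the middle of the cover's black finger rib, 18 mm above the roof, 36 mm from the cover's centre towards -x. The rib is 34 mm long (cover x), 14 mm thick (cover y, the way to pinch it) and 24 mm high from the roof (cover z = 70 to 94 mm).
- cover_far_edge (a point): Middle of the cover's far lower edge, at (57, 0, 0) mm in the cover's frame: the edge that stays on the ledge while the near edge is tipped up.
- ledge_far (a point): Where that edge sits at the start: (57, 0, 66) mm in the housing's frame.
- head: Black block on top of the tubes, under the cover: 44 (x) x 40 (y) x 34 mm, origin at the centre of its underside, axes parallel to the housing's; lowered it spans 88 to 122 mm above the table. It only moves up and down. Pinch it across y, from above: the button is in its -y face (pinched across x the button stays out and the rest stays locked).
- grip (a point): Centre of the head, 16 mm above its underside (104 mm above the table when lowered).
- button (a joint): Push button in the head's -y face: a steel plate 28 (x) x 24 (z) mm standing 7 mm proud, its centre 15 mm above the head's underside. 0 = out, 0.006 m = fully in; springs back; starts to move at 2.5 N, fully in at 5.5 N; the catch is free above 0.004 m. Head and button measure 47 mm across y, 41 mm with the button in.
- rise (a joint): How far the head is raised: 0 = lowered (locked while the button is out), 0.052 m = first stop (catches only if the button is out), 0.104 m = second stop, a firm end of travel without a catch. The moving parts weigh about 0.4 kg and slide with little friction; let go, they sink back and catch at the first stop.
- offcut_long: Bystander, loose: spruce stick, 34x160x19 mm, lying at the left of the housing; leave it alone. Origin at the centre of its underside.
- small_offcut: Bystander, loose: oak offcut block, 50x85x22 mm, in front of the housing; leave it alone. Origin at the centre of its underside.
- round_knob: Bystander, loose: small round red knob, 19 mm wide, 28 mm tall, in front of the housing; leave it alone. Origin at the centre of its underside.
- masking_roll: Bystander, loose: roll of masking tape, 109 mm across, 19 mm high, lying flat at the right; leave it alone. Origin at the centre of its underside.
- tin_box: Bystander, loose: grey hinged screw tin, 80x113x36 mm, at the far right, partly under the saw's fixed green overarm tube, which runs along x at y = -0.4 m, 0.34 to 0.41 m up (the red hood beyond x = 0.6 m; pass over the tube higher than 0.45 m); leave it alone. Origin at the centre of its underside.
- mitre: Bystander, loose: green angle frame, 160x223x28 mm, lying at the near left; leave it alone. Origin at the centre of its underside.
- spare_bolt: Bystander, loose: steel bolt standing on its head, 18 mm wide, 53 mm tall, at the near right; leave it alone. Origin at the centre of its underside.

How it is judged:
On the way, in this order (a step that is already met when the one before it is completed fails the run):
1. the cover is tipped up (over 0.15 rad) with its far edge still within 15 mm of its seat (angle between cover's own z axis and vertical above 0.15 rad and distance between cover_far_edge and ledge_far below 0.015 m), for 0.1 s.
2. the cover stands level on the table beside the housing, let go (height (world z) of cover below 0.006 m and angle between cover's own z axis and vertical below 0.08 rad and horizontal distance between cover and housing above 0.125 m and linear speed of cover below 0.03 m/s and contact force between the fingers and cover below 0.1 N), for 0.2 s.
3. the button is squeezed in while the head is still down (value of joint button above 0.004 m and value of joint rise below 0.01 m and contact force between the fingers and head above 1 N), for 0.1 s.
At the end, for the whole second after the job is handed in: The head is held by the fingers (over 1 N) and raised to over 97 mm of its 104 mm travel, not moving (under 20 mm/s); the cover stands level (under 0.08 rad) and still, open side down on the table, its centre over 125 mm from the housing's, not touched by the fingers (all of step 2 and value of joint rise above 0.097 m and velocity of joint rise between -0.02 and 0.02 m/s and contact force between the fingers and head above 1 N); the arm keeps its last pose, push and grip.
It fails at once if the cover is dropped: let go away from the housing with its underside over 20 mm above the table (horizontal distance between cover and housing above 0.09 m and height (world z) of cover above 0.02 m and contact force between the fingers and cover below 0.05 N).
It fails at once if a bystander is shifted by more than 30 mm (distance of any of offcut_long, small_offcut, round_knob, masking_roll, tin_box, mitre, spare_bolt from where it was at the start of the episode above 0.03 m).
It also fails if it takes over 61 s, if anything falls off the work surface, if the arm or the gripper's body presses on something with over 40 N, if the wrist force passes 120 N, or if a joint passes its speed limit or range.

## Working session

There is one attempt and no reset: what is moved stays moved. The work goes in short steps, Python scripts to look and compute and a shell command to move; the robot and the scene stay as the last step left them, time stands still between calls to the robot, and variables do not carry over. Pictures are saved under pics/ and viewed, and the job is handed in when it is done.

```bash
mkdir -p pics; ls
cat > h.py <<'E'
import numpy as np, cv2
from workcell import bot
from scipy.spatial.transform import Rotation as Ro
def grab(n,save=None):
    p=bot.grab_frame(n)
    if save: cv2.imwrite('pics/%s.png'%save,p['pixels'])
    return p
def f(p): return 192/np.tan(np.radians(p['vertical_fov'])/2)
def proj(p,X):
    X=np.atleast_2d(X); c=X@np.array(p['R']).T+np.array(p['t'])
    return np.c_[p['cx']+f(p)*c[:,0]/c[:,2],p['cy']+f(p)*c[:,1]/c[:,2]]
def ray(p,uv,z):
    R=np.array(p['R']);t=np.array(p['t']);C=-R.T@t
    d=R.T@np.array([(uv[0]-p['cx'])/f(p),(uv[1]-p['cy'])/f(p),1])
    return C+d*(z-C[2])/d[2]
E
python3 - <<'E'
from h import *
s=bot.observe();print(s,bot.grasp_offset)
for n in ['scene','top','wrist']:
    p=grab(n,n+'0');print(n,p['vertical_fov'],p['cx'],p['cy'],-np.array(p['R']).T@p['t'])
    for th in ['cover','housing','rib']:
        try:
            r=bot.trace(p,th);print(th,[(q['score'],q['point'],q['region'].sum()) for q in r])
        except Exception as e: print(th,e)
E
```

```text
pics
{'clock': 0.0, 'qpos': array([ 1.10382401,  0.52197483, -0.03635443,  1.59998607,  0.02120484,
        1.02110784, -0.11283222]), 'qd': array([-0.00082999,  0.00078889, -0.00036629, -0.00167206, -0.00102902,
        0.00082158, -0.00036252]), 'joint_efforts': array([-1.17417432e-03, -9.27132940e+01,  1.97933257e+00, -3.69943821e+01,
        1.78929884e-02,  8.14141065e-03,  4.41155976e-05]), 'position': array([ 0.2413801 , -0.57615136,  0.2307577 ]), 'tool_rot': array([-3.14050387e+00,  6.86038586e-05,  3.96755735e-01]), 'force': array([ 0.05572225, -0.05999274,  0.03049385]), 'moment': array([-0.04536972,  0.0730697 ,  0.02872186]), 'grip_width': 0.08513445258882771} 0.0187
scene 43.576930730980784 259.4000188798653 188.24961421032236 [-0.102088    0.89932066  0.78584242]
cover [(0.79, [219.8, 197.7], np.int64(2348))]
housing [(0.84, [223.2, 229.4], np.int64(1607))]
rib [(0.85, [219.4, 198.6], np.int64(2237))]
top 52.240371386969954 250.41223473276875 183.78603194970694 [ 0.25187828 -0.01592677  1.30016024]
cover [(0.8, [232.1, 158.1], np.int64(1390))]
housing [(0.58, [243.9, 178.0], np.int64(612))]
rib [(0.88, [233.3, 158.0], np.int64(1367))]
wrist 71.1773369127295 258.19097646276094 187.52304490714587 [ 0.30404656 -0.55081072  0.37349993]
cover []
housing []
rib []
```

View pics/scene0.png

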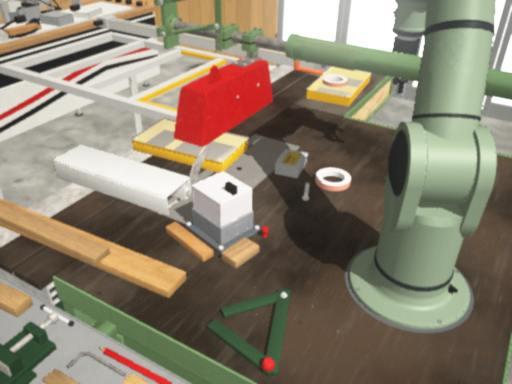

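View pics/top0.png

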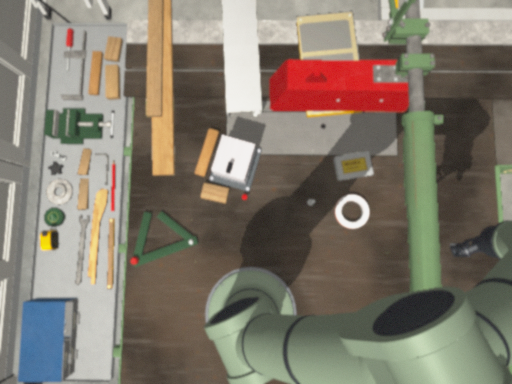

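Run:
```python
from h import *
p=grab('top')
im=p['pixels']; cv2.imwrite('pics/topz.png',cv2.resize(im[100:240,160:330],None,fx=4,fy=4,interpolation=cv2.INTER_CUBIC))
p2=grab('scene');cv2.imwrite('pics/scz.png',cv2.resize(p2['pixels'][130:280,140:320],None,fx=4,fy=4,interpolation=cv2.INTER_CUBIC))
print(p['R'],p2['R'])
```

```text
[[ 0.01044162 -0.99984347 -0.01428298]
 [-0.99177655 -0.0085332  -0.12769678]
 [ 0.12755491  0.01549889 -0.99171041]] [[-0.86253314 -0.50541666  0.02430195]
 [-0.28977141  0.45400468 -0.84256292]
 [ 0.41481214 -0.73378045 -0.53804938]]
```

View pics/topz.png

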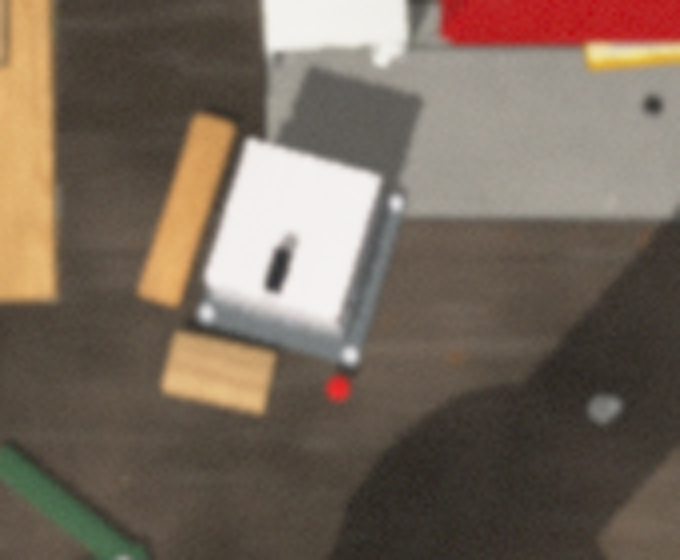

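View pics/scz.png

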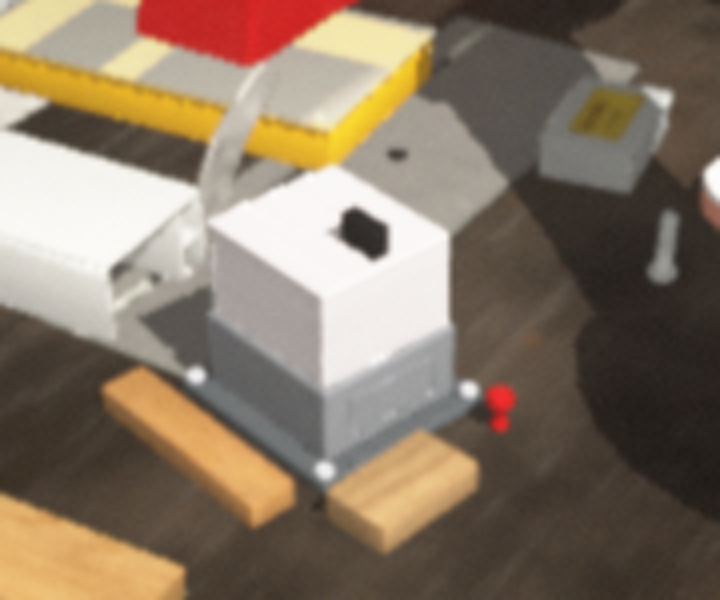

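```bash
cat > fit.py <<'E'
from h import *
from scipy.optimize import least_squares
p=grab('top');q=grab('scene')
T=np.array([[247,140],[381,178],[343,326],[205,287]])/4+[160,100]
TL=np.array([[57,52,136],[57,-52,136],[-57,-52,136],[-57,52,136]])/1e3
S=np.array([[210,225],[333,168],[450,235],[323,297],[323,388],[450,330],[210,315]])/4+[140,130]
SL=np.array([[57,52,136],[57,-52,136],[-57,-52,136],[-57,52,136],[-57,52,66],[-57,-52,66],[57,52,66]])/1e3
def W(v,L):
    c,s=np.cos(v[2]),np.sin(v[2]);return L@np.array([[c,-s,0],[s,c,0],[0,0,1]]).T+[v[0],v[1],0]
def res(v): return np.r_[(proj(p,W(v,TL))-T).ravel(),(proj(q,W(v,SL))-S).ravel()]
r=least_squares(res,[.45,.05,-.2]);print(r.x,np.round(r.fun,1))
r1=least_squares(lambda v:res(v)[:8],r.x);r2=least_squares(lambda v:res(v)[8:],r.x);print(r1.x,r2.x)
print('rib',W(r.x,np.array([[-.036,0,.154]])))
for L in [[-.053,0,.14],[-.019,0,.14],[-.019,0,.16],[-.053,0,.16]]: print(proj(p,W(r.x,np.array([L])))*4-[640,400],proj(q,W(r.x,np.array([L])))*4-[560,520])
for n in ['round_knob','masking_roll','tin_box','spare_bolt','small_offcut']:
    a=bot.trace(p,n); print(n,a and (a[0]['score'],ray(p,a[0]['point'],.02)))
E
python3 fit.py
```

```text
[ 0.48085207  0.057296   -0.27185646] [-0.3  0.4 -1.   0.1 -2.  -1.2 -0.6 -0.9 -0.5 -1.1  0.2 -0.8  0.5 -0.3
  0.6 -0.1  1.1  0.6  0.  -1.3  0.9 -0.8]
[ 0.47956341  0.05426416 -0.25726674] [ 0.48038345  0.05972535 -0.27838939]
rib [[0.4461742  0.06696273 0.154     ]]
[[269.62297806 296.4005559 ]] [[385.93804759 256.23148685]]
[[282.52315188 253.47128165]] [[349.52052198 233.93047687]]
[[280.7827041  248.62132069]] [[349.14547586 206.6193587 ]]
[[267.65487292 292.27099929]] [[385.89291697 228.65077357]]
round_knob []
masking_roll (0.91, array([ 0.34140609, -0.35606588,  0.02      ]))
tin_box (0.9, array([ 0.48778211, -0.33936788,  0.02      ]))
spare_bolt []
small_offcut (0.66, array([0.38327397, 0.12389599, 0.02      ]))
```

```bash
python3 -m handwheel '[[0,0,-1,0,0,0],[0,0,-1,0,0,0],[0,0,-1,0,0,0],[0,0,-1,0,0,0],[0,0,-1,0,0,0],[0,0,-1,0,0,0],[0,0,-1,0,0,0],[0,0,-1,0,0,0]]' -1 30
python3 -m handwheel '[[0,0,-1,0,0,0.0265],[0,0,-1,0,0,0.0265],[0,0,-0.8,0,0,0.0265],[0,0,0,0,0,0.0265]]'
```

```text
clock: 2.05
position: [0.2415, -0.5764, 0.4322]
tool_rot: [3.142, 0.0, 0.397]
force: [0.3, -0.0, 0.2]
grip_width: 0.0855
clock: 2.55
position: [0.2416, -0.5767, 0.5028]
tool_rot: [3.14, -0.002, -0.275]
force: [0.2, 0.8, -1.0]
grip_width: 0.0853
```

```bash
python3 -m handwheel '[[0.23,-1,0,0,0,0],[0.23,-1,0,0,0,0],[0.23,-1,0,0,0,0],[0.23,-1,0,0,0,0],[0.23,-1,0,0,0,0],[0.23,-1,0,0,0,0],[0.23,-1,0,0,0,0],[0.23,-1,0,0,0,0]]'
python3 -m handwheel '[[0.23,-1,0,0,0,0],[0.23,-1,0,0,0,0],[0.23,-1,0,0,0,0],[0.23,-1,0,0,0,0],[0.23,-1,0,0,0,0],[0.23,-1,0,0,0,0],[0.23,-1,0,0,0,0],[0.23,-1,0,0,0,0]]'
```

```text
clock: 3.55
position: [0.3394, -0.3951, 0.5014]
tool_rot: [3.142, -0.0, -0.269]
force: [0.1, -0.9, -0.1]
grip_width: 0.0856
clock: 4.55
position: [0.4369, -0.2145, 0.5014]
tool_rot: [3.142, -0.0, -0.269]
force: [-0.2, -0.1, -0.1]
grip_width: 0.0855
```

```bash
python3 -c "
from h import *
print(bot.observe()['qpos'])"
```

```text
[ 0.4684716   0.12377021 -0.15455622  1.48648787  0.01904472  1.53255914
 -1.5257294 ]
```

```bash
python3 -m handwheel '[[-0.24,-1,0.4,0,0,0],[-0.24,-1,0.4,0,0,0],[-0.24,-1,0.8,0,0,0],[-0.24,-1,0.8,0,0,0],[-0.24,-1,1,0,0,0],[-0.24,-1,1,0,0,0],[-0.24,-1,1,0,0,0],[-0.24,-1,1,0,0,0]]'
python3 -m handwheel '[[-0.24,-1,1,0,0,0],[-0.24,-1,1,0,0,0],[-0.24,-0.9,1,0,0,0],[0,0,0,0,0,0]]'
python3 - <<'E'
from h import *
p=grab('wrist','w1'); print(bot.observe()['position'],bot.observe()['tool_rot'])
v=[.48085,.0573,-.27186]
np.savez('w1.npz',R=p['R'],t=p['t'],c=[p['cx'],p['cy'],f(p)])
def W(v,L):
    c,s=np.cos(v[2]),np.sin(v[2]);return np.array(L)@np.array([[c,-s,0],[s,c,0],[0,0,1]]).T+[v[0],v[1],0]
print(proj(p,W(v,[[.057,.052,.136],[.057,-.052,.136],[-.057,-.052,.136],[-.057,.052,.136],[-.053,.007,.16],[-.053,-.007,.16],[-.019,-.007,.16],[-.019,.007,.16]])))
E
```

```text
clock: 5.55
position: [0.4434, -0.009, 0.3407]
tool_rot: [-3.142, -0.001, -0.269]
force: [0.3, 0.2, -0.4]
grip_width: 0.0855
clock: 6.05
position: [0.4447, 0.0661, 0.2651]
tool_rot: [3.141, 0.002, -0.267]
force: [0.3, -0.1, 0.9]
grip_width: 0.0854
[0.44522339 0.06518267 0.26606275] [ 3.14127609e+00  9.85984885e-04 -2.67997834e-01]
[[202.06793541  83.5550309 ]
 [311.83781401  84.29528274]
 [305.37496454 198.75657405]
 [207.44962999 198.17559413]
 [249.09393033 202.13614593]
 [263.49911327 202.22123163]
 [263.92099959 167.84380423]
 [248.9907615  167.75198375]]
```

View pics/w1.png

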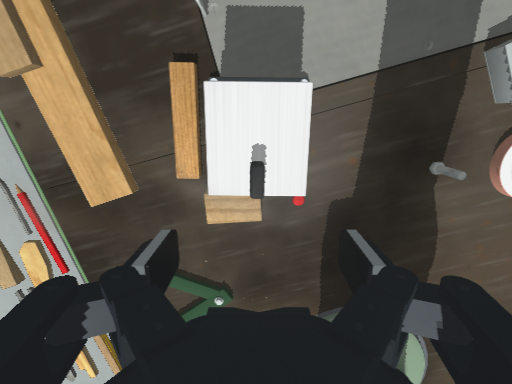

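Run:
```python
import cv2
im=cv2.imread('pics/w1.png'); cv2.imwrite('pics/w1z.png',cv2.resize(im[70:220,190:325],None,fx=4,fy=4,interpolation=cv2.INTER_CUBIC))
```

```text
(no output)
```

View pics/w1z.png

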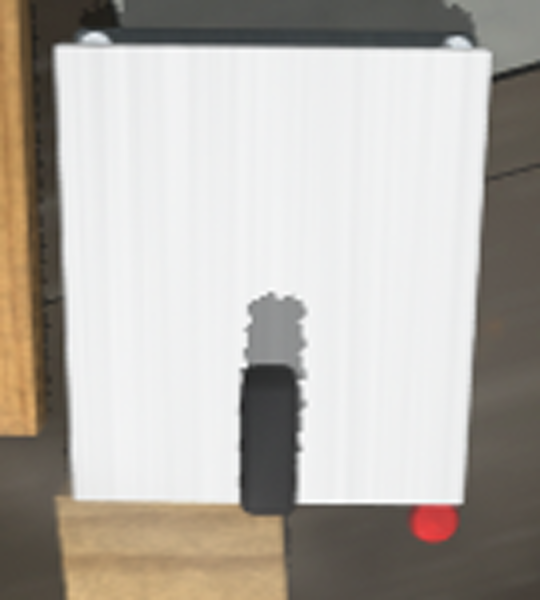

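Run:
```python
import numpy as np
from scipy.optimize import least_squares
d=np.load('w1.npz');R,t,(cx,cy,f)=d['R'],d['t'],d['c']
P=np.array([[55,44],[491,50],[464,504],[73,500],[241,513],[293,514],[298,366],[245,366]])/4+[190,70]
L=np.array([[57,52,136],[57,-52,136],[-57,-52,136],[-57,52,136],[-53,7,160],[-53,-7,160],[-19,-7,160],[-19,7,160]])/1e3
def W(v,L):
    c,s=np.cos(v[2]),np.sin(v[2]);return np.array(L)@np.array([[c,-s,0],[s,c,0],[0,0,1]]).T+[v[0],v[1],0]
def res(v):
    c=W(v,L)@R.T+t; return (np.c_[cx+f*c[:,0]/c[:,2],cy+f*c[:,1]/c[:,2]]-P).ravel()
r=least_squares(res,[.48,.057,-.27]);v=r.x;print(v,np.round(r.fun,1));print(W(v,[[-.036,0,.154]]))
```

```text
[ 0.48415399  0.0553066  -0.27756949] [-0.5 -2.   0.7 -2.1  0.2 -0.3 -0.3 -0.4 -0.4  0.2  1.   0.1  0.5  2.5
 -1.3  2.3]
[[0.44953191 0.06517129 0.154     ]]
```

```bash
python3 -m handwheel '[[0.14,0,1,0,0,0.001],[0,0,1,0,0,0],[0,0,1,0,0,0],[0,0,0.8,0,0,0],[0,0,0.4,0,0,0],[0,0,0.4,0,0,0],[0,0,0,0,0,0]]' 0.2 60
python3 - <<'E'
from h import *
p=grab('scene');cv2.imwrite('pics/s2.png',cv2.resize(p['pixels'][60:280,140:380],None,fx=3,fy=2.7))
d=np.load('w1.npz');print('bolt,knob')
q=dict(R=d['R'],t=d['t'],cx=d['c'][0],cy=d['c'][1],vertical_fov=np.degrees(2*np.arctan(192/d['c'][2])))
print(ray(q,[436,168],.05),ray(q,[298,200],.028)); print(bot.observe()['position'])
E
```

```text
clock: 6.98
position: [0.4489, 0.0638, 0.1512]
tool_rot: [3.141, 0.0, -0.276]
force: [0.8, -0.4, 1.0]
grip_width: 0.0343
bolt,knob
[ 0.37710368 -0.16581496  0.05      ] [0.37376362 0.02347481 0.028     ]
[0.44904837 0.06392653 0.15159572]
```

View pics/s2.png

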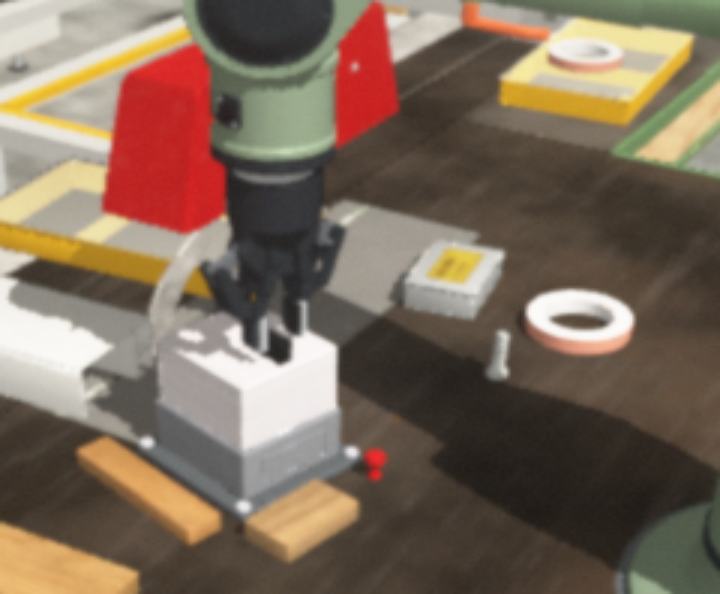

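```bash
python3 -m handwheel '[[0,-0.06,0.25,0,0,0],[0,0,0.25,0,0,0],[0,0,0,0,0,0]]' 0.2 60
python3 -m handwheel '[[0,0,0,0,0,0],[0,0,0,0,0,0],[0,0,0,0,0,0],[0,0,0,0,0,0],[0,0,0,0,0,0]]' 1 60
python3 - <<'E'
from h import *
p=grab('scene');cv2.imwrite('pics/s3.png',cv2.resize(p['pixels'][120:280,140:300],None,fx=3.6,fy=3.6)); print(bot.observe())
q=grab('top'); print(ray(q,[311,201.5],.053))
E
```

```text
clock: 7.4
position: [0.449, 0.0654, 0.1384]
tool_rot: [3.141, 0.001, -0.275]
force: [1.0, -0.1, -0.2]
grip_width: 0.0343
clock: 8.02
position: [0.4494, 0.0655, 0.139]
tool_rot: [-3.141, -0.0, -0.276]
force: [-1.6, 0.1, 5.2]
grip_width: 0.0127
{'clock': 8.075, 'qpos': array([ 0.016249  ,  0.41452409, -0.36595544,  2.10767084,  0.23808072,
        0.65752983, -2.35715672]), 'qd': array([-0.00069074,  0.00016691,  0.00058709,  0.00014444,  0.00110725,
        0.00030517, -0.00039709]), 'joint_efforts': array([ 3.19465986e-01, -6.73070955e+01, -2.72611700e+00, -2.51985973e+01,
        1.99961239e-01, -3.37614119e-01, -3.12612962e-02]), 'position': array([0.44936905, 0.06548475, 0.1389779 ]), 'tool_rot': array([-3.14142125e+00, -2.76231336e-04, -2.75529712e-01]), 'force': array([-1.13299595,  0.47078831,  5.966828  ]), 'moment': array([0.13112459, 0.32730857, 0.04109249]), 'grip_width': 0.012472890823564804}
[ 0.35705125 -0.19007394  0.053     ]
```

View pics/s3.png

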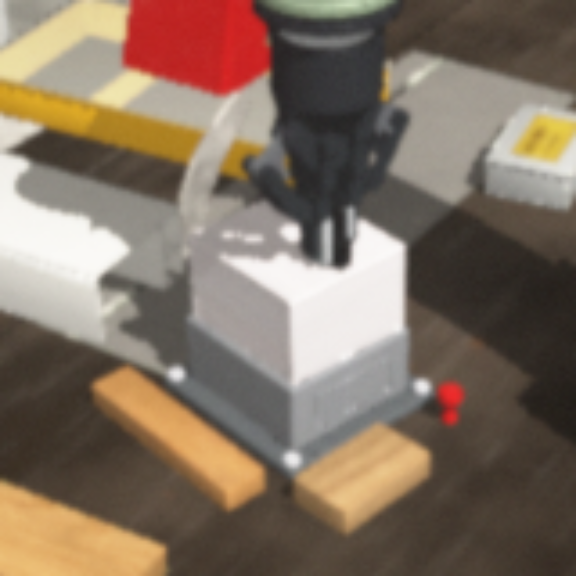

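```bash
python3 -m handwheel '[[0.158,0,-0.191,0,-0.00833,0],[0.158,0,-0.191,0,-0.00833,0],[0.158,0,-0.191,0,-0.00833,0],[0.158,0,-0.191,0,-0.00833,0],[0.158,0,-0.191,0,-0.00833,0],[0,0,0,0,0,0],[0,0,0,0,0,0]]' 1 60
python3 - <<'E'
from h import *
p=grab('scene');cv2.imwrite('pics/s4.png',cv2.resize(p['pixels'][120:280,140:300],None,fx=3.6,fy=3.6)); s=bot.observe();print(s['position'],s['tool_rot'],s['force'],s['qpos'])
E
```

```text
clock: 9.0
position: [0.4702, 0.0594, 0.1602]
tool_rot: [3.141, 0.261, -0.275]
force: [-0.1, 0.4, -0.9]
grip_width: 0.0129
[0.47010793 0.05949154 0.16032903] [ 3.14140818  0.2608212  -0.27523899] [ 0.02306421 -0.64226185 -0.46820302] [ 0.1295099   0.53871942 -0.4162716   1.85265326  0.09149537  1.01854653
 -2.16009528]
```

View pics/s4.png

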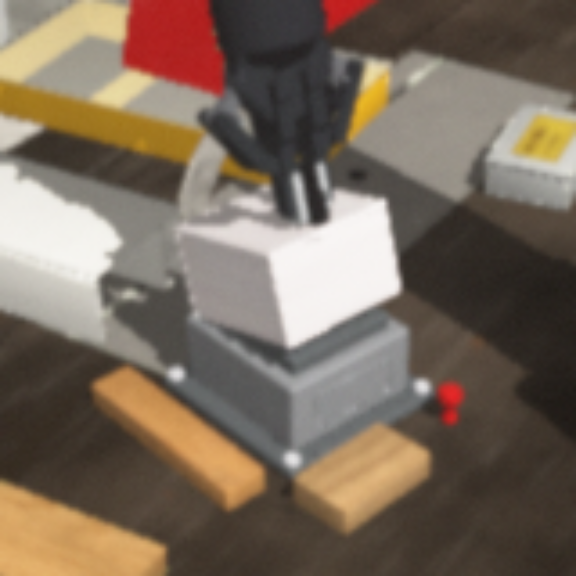

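```bash
python3 -m handwheel '[[-0.258,0,-0.966,0,0,0],[-0.258,0,-0.966,0,0,0],[-0.258,0,-0.966,0,0,0],[-0.258,0,-0.966,0,0,0],[0,0,0,0,0.0139,0],[0,0,0,0,0.0139,0],[0,0,0,0,0.0139,0],[0,0,0,0,0,0]]'
python3 - <<'E'
from h import *
p=grab('scene','s5'); s=bot.observe();print(s['position'],s['tool_rot'],s['force'],s['qpos'],s['grip_width'])
E
```

```text
clock: 10.05
position: [0.4694, 0.0598, 0.2608]
tool_rot: [3.141, -0.002, -0.274]
force: [0.1, 0.0, -1.0]
grip_width: 0.0126
[0.47001612 0.05956552 0.26076499] [ 3.14129482e+00  6.70100815e-06 -2.74707479e-01] [ 1.10003951 -0.81972683 -2.14469859] [ 0.10810993  0.26899387 -0.43441652  1.9318203   0.13638507  0.9692602
 -2.23552109] 0.012616967209836105
```

View pics/s5.png

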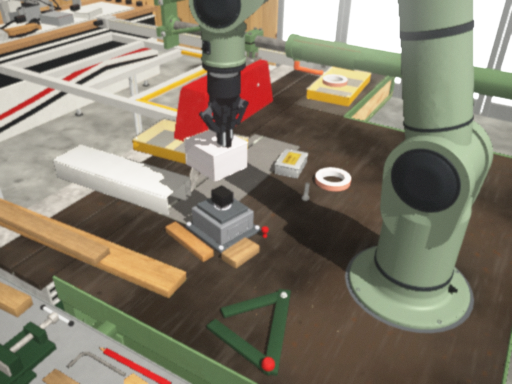

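```bash
python3 -m handwheel '[[0.18,0.91,0,0,0,0],[0.18,0.91,0,0,0,0],[0.18,0.91,0,0,0,0],[0.18,0.91,0,0,0,0],[0.18,0.91,0,0,0,0],[0.18,0.91,0,0,0,0],[0.18,0.91,0,0,0,0],[0.18,0.91,0,0,0,0]]'
python3 -m handwheel '[[0,0,1,0,0,0],[0,0,1,0,0,0],[0,0,1,0,0,0],[0,0,1,0,0,0],[0,0,1,0,0,0],[0,0,0.8,0,0,0],[0,0,0,0,0,0]]'
python3 - <<'E'
from h import *
p=grab('scene');cv2.imwrite('pics/s6.png',cv2.resize(p['pixels'][80:280,160:360],None,fx=2.9,fy=2.9));
q=grab('top');cv2.imwrite('pics/t6.png',cv2.resize(q['pixels'][80:280,160:400],None,fx=2.9,fy=2.9)); s=bot.observe();print(s['position'],s['tool_rot'],s['force'],s['qpos'],s['grip_width'])
E
```

```text
clock: 11.1
position: [0.4557, -0.1265, 0.2601]
tool_rot: [-3.141, 0.002, -0.276]
force: [0.5, 0.1, -1.2]
grip_width: 0.0128
clock: 11.98
position: [0.4551, -0.1255, 0.1141]
tool_rot: [-3.141, 0.004, -0.276]
force: [-0.1, 0.1, -1.1]
grip_width: 0.0127
[ 0.455986   -0.1256902   0.11563139] [-3.14146274e+00  4.86910164e-04 -2.75859167e-01] [ 0.70907578 -0.41269328 -1.03515064] [ 0.3634155   0.47310426 -0.2821621   2.08111012  0.22115009  0.6155866
 -1.91737901] 0.012540204035693678
```

View pics/s6.png

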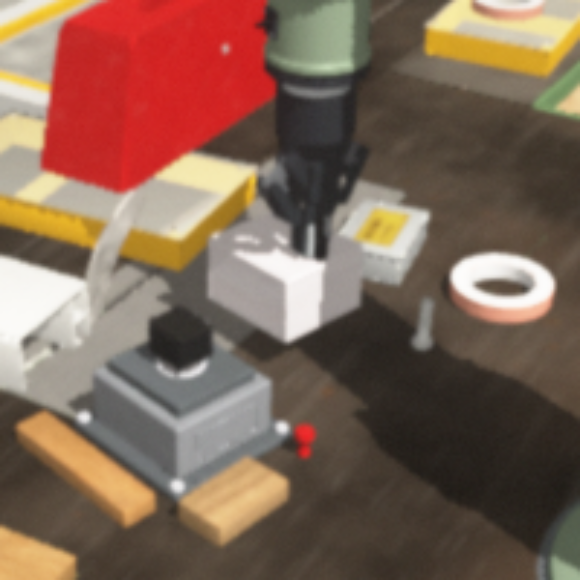

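View pics/t6.png

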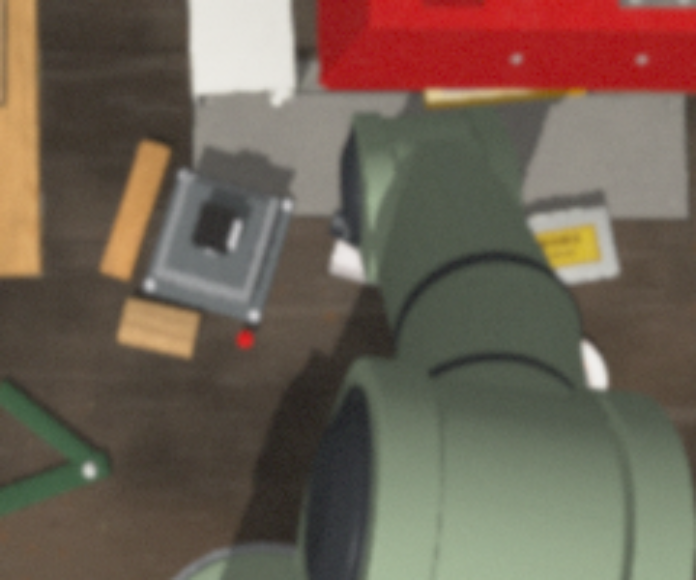

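Run:
```python
from h import *
q=grab('top');
for uv in [(262,154.5),(330,154.5),(390,154.5),(311,201.5),(252,178)]: print(ray(q,uv,0 if uv[0]!=311 else .03))
```

```text
[ 0.51921892 -0.03372556  0.        ]
[ 0.52093907 -0.26285337  0.        ]
[ 0.52244967 -0.46406886  0.        ]
[ 0.35899084 -0.19328554  0.03      ]
[ 0.43871948 -0.00072915  0.        ]
```

```bash
python3 -m handwheel '[[0,0,0,0,0,-0.0219],[0,0,0,0,0,-0.0219],[-0.82,0.186,0,0,0,0],[-0.82,0.186,0,0,0,0],[0,0,0,0,0,0]]'
python3 - <<'E'
from h import *
p=grab('scene');cv2.imwrite('pics/s7.png',cv2.resize(p['pixels'][80:280,160:360],None,fx=2.9,fy=2.9));
q=grab('wrist','w7'); s=bot.observe();print(s['position'],s['tool_rot'],s['force'],s['qpos'],s['grip_width'])
E
```

```text
clock: 12.75
position: [0.414, -0.1356, 0.1162]
tool_rot: [3.141, -0.0, -0.002]
force: [-0.3, 0.4, -1.6]
grip_width: 0.0126
[ 0.41558262 -0.13504087  0.11613519] [ 3.14108498e+00 -1.77313903e-03 -7.70761244e-04] [-0.11339018  0.03071366 -1.21845479] [ 0.46639087  0.43429365 -0.36049994  2.16662342  0.2743243   0.5809916
 -1.66545603] 0.012638350034880088
```

View pics/s7.png

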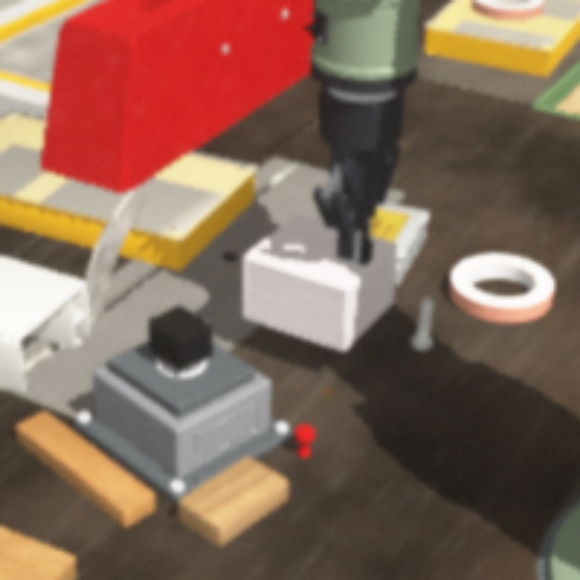

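View pics/w7.png

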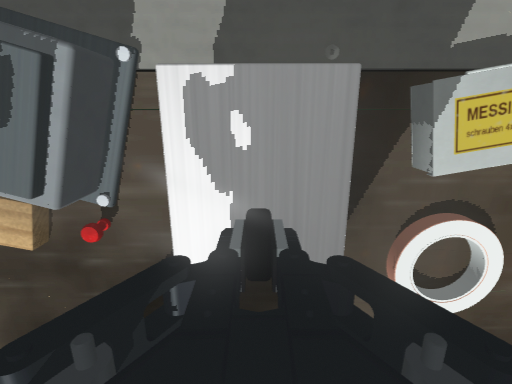

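```bash
python3 -m handwheel '[[0,0,0.5,0,0,0],[0,0,0.5,0,0,0],[0,0,0.3,0,0,0],[0,0,0.2,0,0,0],[0,0,0.1,0,0,0],[0,0,0,0,0,0]]'
python3 -m handwheel '[[0,0,0.06,0,0,0],[0,0,0.04,0,0,0],[0,0,0,0,0,0]]'
```

```text
clock: 13.6
position: [0.4148, -0.1348, 0.0754]
tool_rot: [3.142, -0.0, -0.0]
force: [-0.1, 0.7, -0.6]
grip_width: 0.0126
clock: 13.98
position: [0.4148, -0.1349, 0.073]
tool_rot: [3.141, -0.0, -0.0]
force: [-0.9, -0.5, 0.6]
grip_width: 0.0125
```

```bash
python3 -m handwheel '[[0,0,0.05,0,0,0],[0,0,0.03,0,0,0],[0,0,0,0,0,0]]'
python3 - <<'E'
from h import *
p=grab('scene');cv2.imwrite('pics/s8.png',cv2.resize(p['pixels'][120:250,190:320],None,fx=4.5,fy=4.5));print(bot.observe()['force'])
E
```

```text
clock: 14.35
position: [0.4149, -0.1349, 0.0728]
tool_rot: [3.14, -0.001, -0.0]
force: [-17.4, 5.3, 69.0]
grip_width: 0.0129
[-16.8008012    5.19045929  68.45400325]
```

View pics/s8.png

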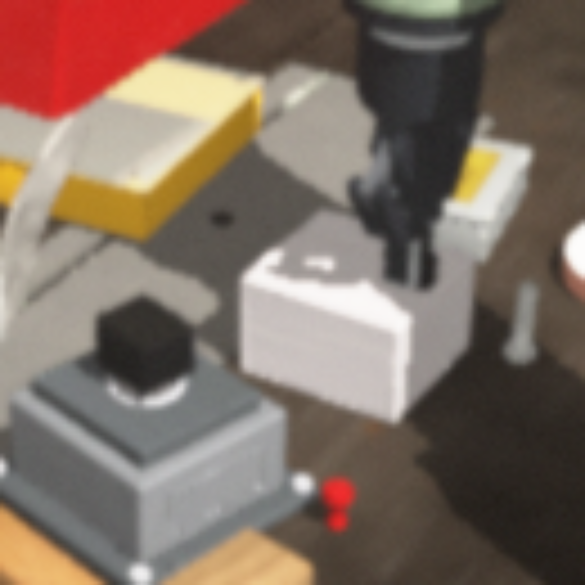

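```bash
python3 -m handwheel '[[0,0,-0.07,0,0,0],[0,0,0,0,0,0]]'
python3 -m handwheel '[[0,0,0,0,0,0],[0,0,0,0,0,0],[0,0,0,0,0,0],[0,0,0,0,0,0]]' 0 30
python3 -m handwheel '[[0,0,-0.5,0,0,0],[0,0,-1,0,0,0],[0,0,-1,0,0,0],[0,0,-1,0,0,0],[0,0,-1,0,0,0],[0,0,-1,0,0,0],[0,0,0,0,0,0]]'
python3 - <<'E'
from h import *
p=grab('scene');cv2.imwrite('pics/s9.png',cv2.resize(p['pixels'][100:260,180:340],None,fx=3.7,fy=3.7));
q=grab('wrist','w9')
E
```

```text
clock: 14.65
position: [0.415, -0.1349, 0.0729]
tool_rot: [3.141, -0.001, -0.0]
force: [-3.6, 0.8, 18.9]
grip_width: 0.0125
clock: 15.15
position: [0.4147, -0.1348, 0.0726]
tool_rot: [3.142, -0.0, -0.0]
force: [0.2, -0.3, 0.4]
grip_width: 0.0427
clock: 16.02
position: [0.4154, -0.135, 0.2123]
tool_rot: [3.14, -0.003, -0.0]
force: [-0.0, -0.7, -0.1]
grip_width: 0.0426
```

View pics/s9.png

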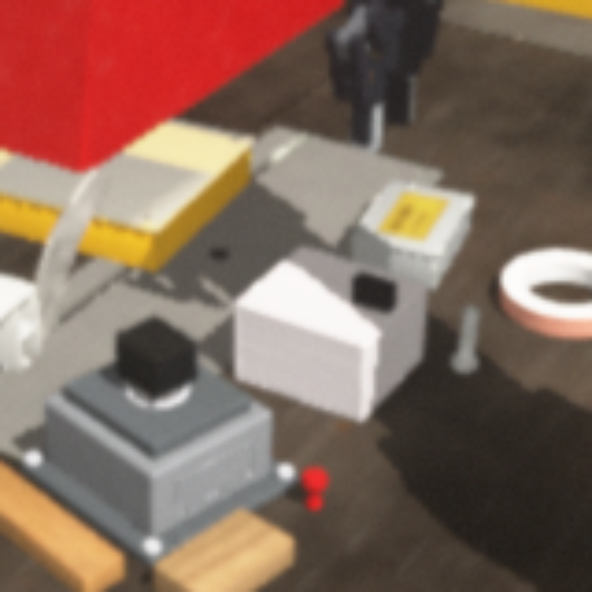

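View pics/w9.png

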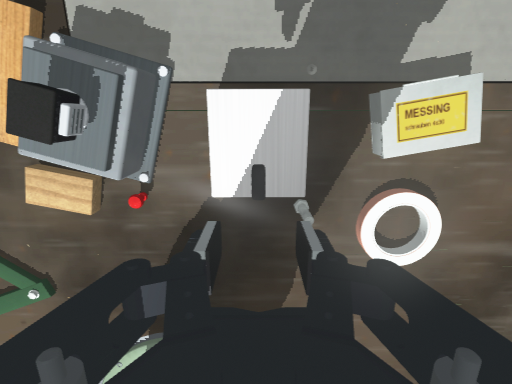

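```bash
python3 -m handwheel '[[0.34,-0.955,-0.5,0,0,0],[0.34,-0.955,-0.5,0,0,0],[0.34,-0.955,0,0,0,0],[0.34,-0.955,0,0,0,0],[0.34,-0.955,0,0,0,0],[0.34,-0.955,0,0,0,0],[0.34,-0.955,0,0,0,0.0219],[0,0,0,0,0,0.0219]]' -1 30
python3 -m handwheel '[[0,-0.8,0,0,0,0],[0,0,0,0,0,0]]'
python3 - <<'E'
from h import *
q=grab('wrist','w10');np.savez('w10.npz',R=q['R'],t=q['t'],c=[q['cx'],q['cy'],f(q)]); s=bot.observe();print(s['position'],s['tool_rot'],s['qpos'])
v=[.483,.0558,-.275]
def W(v,L):
    c,s=np.cos(v[2]),np.sin(v[2]);return np.array(L)/1e3@np.array([[c,-s,0],[s,c,0],[0,0,1]]).T+[v[0],v[1],0]
print(proj(q,W(v,[[22,20,122],[22,-20,122],[-22,-20,122],[-22,20,122],[75,-70,10],[-75,-70,10],[-75,70,10]])))
E
```

```text
clock: 17.12
position: [0.4741, 0.0341, 0.2344]
tool_rot: [-3.141, 0.001, -0.277]
force: [-1.1, -1.3, -0.5]
grip_width: 0.0851
clock: 17.38
position: [0.4794, 0.0527, 0.2345]
tool_rot: [-3.141, 0.001, -0.273]
force: [0.5, -0.4, -0.4]
grip_width: 0.0855
[0.47931051 0.0517671  0.23454899] [ 3.14127155e+00  8.91881992e-04 -2.74106236e-01] [ 0.14345155  0.31962291 -0.46288222  1.94326652  0.17714615  0.91896705
 -2.25220379]
[[232.75670866 159.79897536]
 [274.50432403 159.91720937]
 [273.66537964 203.42248388]
 [233.75151025 203.31173602]
 [308.5406976  105.3499491 ]
 [303.06934637 212.95631803]
 [207.00227927 212.69096248]]
```

View pics/w10.png

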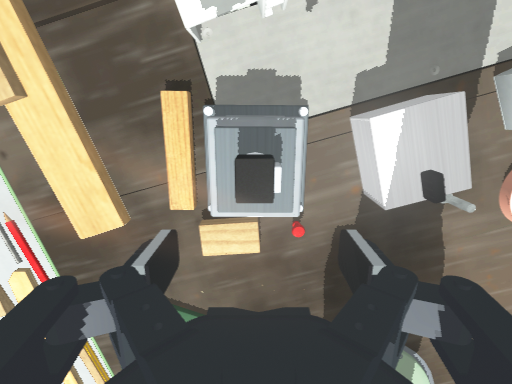

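```bash
python3 -m handwheel '[[0.16,-0.18,1,0,0,0],[0,0,1,0,0,0],[0,0,1,0,0,0],[0,0,1,0,0,0],[0,0,0.8,0,0,0],[0,0,0,0,0,0]]' -1 30
python3 - <<'E'
from h import *
p=grab('scene');cv2.imwrite('pics/s11.png',cv2.resize(p['pixels'][120:260,160:300],None,fx=4,fy=4));s=bot.observe();print(s['position'],s['force'])
q=grab('wrist','w11')
E
```

```text
clock: 18.18
position: [0.4837, 0.054, 0.114]
tool_rot: [3.14, 0.002, -0.276]
force: [-0.6, -0.9, 1.2]
grip_width: 0.0854
[0.48435992 0.05425989 0.11497879] [-0.08711941  0.14111239  0.44840651]
```

View pics/s11.png

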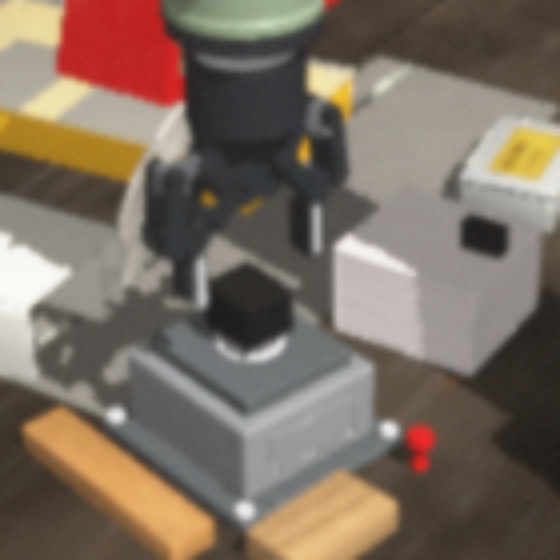

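View pics/w11.png

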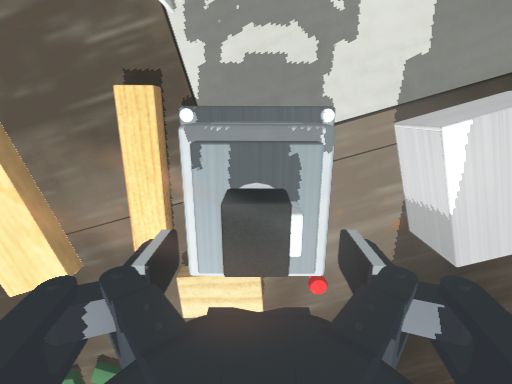

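Run:
```python
from h import *
q=grab('wrist'); 
for uv in [(222,277),(291,277),(291,201),(222,201),(256.5,239)]: print(ray(q,uv,.122))
print(bot.observe()['position'])
```

```text
[0.46768943 0.08048592 0.122     ]
[0.45685831 0.04202847 0.122     ]
[0.5018456  0.03092551 0.122     ]
[0.51181567 0.06631795 0.122     ]
[0.48547658 0.05467687 0.122     ]
[0.48506423 0.05452812 0.11584763]
```

Well centred (within 1 mm). Descend to the grip height.

```bash
python3 -m handwheel '[[0,-0.02,0.5,0,0,0],[0,0,0.5,0,0,0],[0,0,0.1,0,0,0],[0,0,0,0,0,0]]' -1 30
python3 -m handwheel '[[0,0,0,0,0,0],[0,0,0,0,0,0],[0,0,0,0,0,0],[0,0,0,0,0,0],[0,0,0,0,0,0],[0,0,0,0,0,0]]' 1 60
python3 - <<'E'
from h import *
p=grab('scene');cv2.imwrite('pics/s12.png',cv2.resize(p['pixels'][120:260,160:300],None,fx=4,fy=4));s=bot.observe();print(s['position'],s['force'],s['grip_width'])
E
```

```text
clock: 18.82
position: [0.4848, 0.0553, 0.0874]
tool_rot: [3.141, 0.0, -0.275]
force: [-0.2, -0.4, 0.1]
grip_width: 0.0855
clock: 19.58
position: [0.4851, 0.0553, 0.0882]
tool_rot: [3.142, -0.001, -0.275]
force: [-2.6, 0.3, 13.1]
grip_width: 0.0394
[0.48511078 0.05525801 0.0882578 ] [-3.3926798   0.92981404 12.19048346] 0.03956065725279752
```

View pics/s12.png

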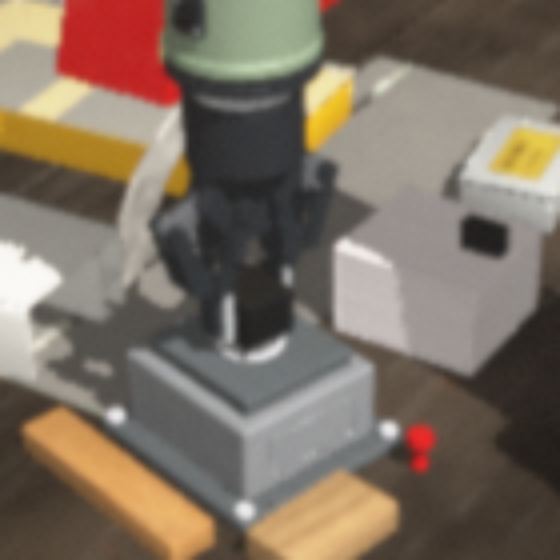

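```bash
python3 -m handwheel '[[0,0,-0.2,0,0,0],[0,0,-0.5,0,0,0],[0,0,-0.5,0,0,0],[0,0,-0.5,0,0,0],[0,0,-0.5,0,0,0],[0,0,-0.5,0,0,0],[0,0,-0.5,0,0,0],[0,0,0,0,0,0]]' 1 60
python3 -m handwheel '[[0,0,-0.4,0,0,0],[0,0,-0.3,0,0,0],[0,0,-0.1,0,0,0],[0,0,0,0,0,0]]'
```

```text
clock: 20.62
position: [0.485, 0.0552, 0.1685]
tool_rot: [-3.141, -0.001, -0.276]
force: [3.4, 2.0, -3.2]
grip_width: 0.0393
clock: 21.12
position: [0.485, 0.0553, 0.1876]
tool_rot: [-3.141, -0.001, -0.276]
force: [5.6, 1.2, -3.0]
grip_width: 0.0391
```

```bash
python3 -m handwheel '[[0,0,-0.1,0,0,0],[0,0,-0.06,0,0,0],[0,0,0,0,0,0]]'
python3 -m handwheel '[[0,0,-0.04,0,0,0],[0,0,0,0,0,0],[0,0,0,0,0,0]]'
```

```text
clock: 21.5
position: [0.485, 0.0553, 0.1915]
tool_rot: [-3.141, -0.0, -0.276]
force: [5.2, 1.5, -2.8]
grip_width: 0.0392
clock: 21.88
position: [0.485, 0.0553, 0.1924]
tool_rot: [-3.141, -0.0, -0.276]
force: [4.8, 0.7, -3.4]
grip_width: 0.0394
```

```bash
python3 -m handwheel '[[0,0,-0.03,0,0,0],[0,0,0,0,0,0]]'
python3 -m handwheel '[[0,0,-0.03,0,0,0],[0,0,0,0,0,0]]'
python3 - <<'E'
from h import *
p=grab('scene');cv2.imwrite('pics/s13.png',cv2.resize(p['pixels'][100:260,150:310],None,fx=3.7,fy=3.7));q=grab('wrist','w13');s=bot.observe();print(s['position'],s['force'],s['grip_width'])
E
```

```text
clock: 22.12
position: [0.485, 0.0553, 0.1925]
tool_rot: [-3.141, 0.0, -0.275]
force: [10.2, 2.9, -19.1]
grip_width: 0.0396
clock: 22.38
position: [0.485, 0.0553, 0.1926]
tool_rot: [-3.141, 0.001, -0.275]
force: [16.5, 3.9, -33.2]
grip_width: 0.0389
[0.48496393 0.05523763 0.19262965] [ 15.63292457   4.14674805 -32.99116158] 0.0390296974387224
```

View pics/s13.png

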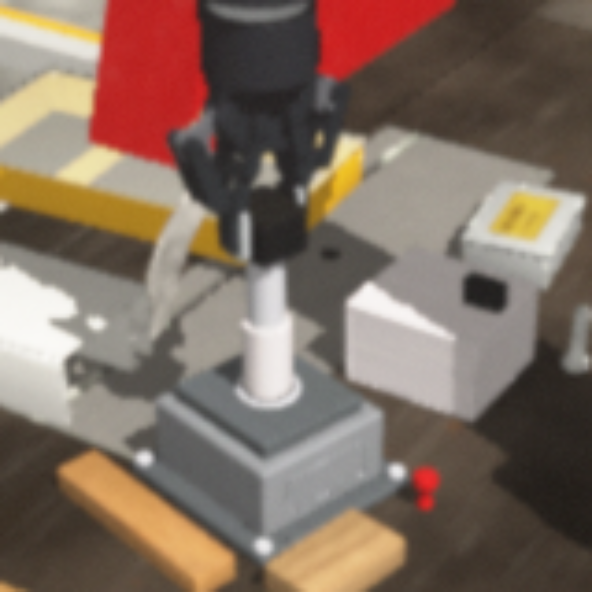

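View pics/w13.png

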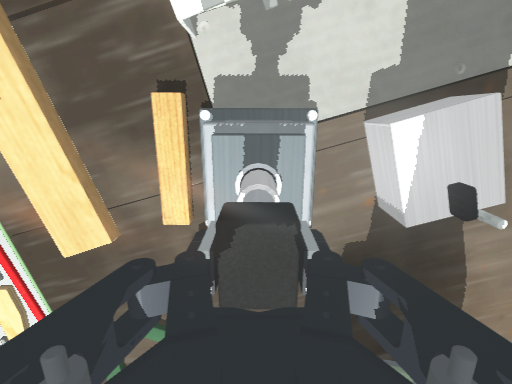

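```bash
python3 -m handwheel '[[0,0,0.02,0,0,0],[0,0,0,0,0,0],[0,0,0,0,0,0],[0,0,0,0,0,0]]'
python3 -c "
from workcell import bot
s=bot.observe();print(s['position'],s['force'],s['grip_width']);print(bot.job_done())"
```

```text
clock: 22.98
position: [0.485, 0.0553, 0.1925]
tool_rot: [-3.141, 0.0, -0.275]
force: [12.4, 3.2, -23.0]
grip_width: 0.0393
[0.48498435 0.05526511 0.19254078] [ 12.39231835   3.22665836 -22.97819627] 0.03928639681546277
the job is handed in; nothing more can be done
None
```

The job is done and was handed in at about 23 s, with the head held fully raised. No verdict was reported.

- **Cover:** I pinched the rib, tipped the cover 15° (0.26 rad) about its far edge, and lifted it off. I lowered it onto the table at about (0.45, -0.135), roughly 0.19 m from the housing, and let go. While setting it down the table pushed back with 69 N. I backed that off to about 19 N before opening the fingers. The later pictures show the cover level and undisturbed.
- **Placing:** I turned the cover to yaw 0. That kept it clear of the spare bolt and of the grey plate that starts at x = 0.52.
- **Head:** I squeezed it across y at 60 N. The opening read about 39.5 mm. The gripper reads about 1.4 mm low (12.6 mm on the 14 mm rib), so this matches 41 mm, meaning the button was in. I then pulled the head straight up 104 mm to a firm stop. At hand-in the tool stood still, pulling up at about 23 N against the stop, with the opening unchanged.
- **Last checks:** The last pictures show the tubes extended and the cover standing free. The bystanders in view looked unmoved; I did not measure their shift. The camera fits for the housing differed by a few mm, but the last wrist measurement put the head within about 1 mm of the tool.

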